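# Close the cover of a capsule mixer and start it

### The job

The capsule mixer is loaded but its clear cover still stands open. With closed fingertips push the cover gently down until it is fully shut, then lightly press the large round start key down and let it spring back. Do not press either of the two small time keys, do not press start while the cover is open, leave the vials, jar and syringe round the mixer where they are, and pick nothing up.

Things in the scene. Friction and masses are not known exactly. Their poses are not given: they have to be found in the camera images.
- mixer: White bench-top capsule mixer, 200 mm deep (x), 160 wide (y), fixed on the bench. Origin: centre of its underside; +x to its back, z up. The front 80 mm are a grey key panel, 50 mm high at the front edge, rising 10 degrees to 64 mm. Behind it (x = -17 to 100 mm) stands the rear housing, 100 mm high, an open well with the loaded capsule, closed by the cover.
- cover (a joint): Clear cover with grey rims, 106 mm long, 150 wide, 16 deep, hinged at the housing's back. 0 = shut (level, top 118 mm above the bench), positive = open (rad), stop 1.05; starts at 0.5 to 0.9. Friction hinge: stays at any angle, moves under about 1 N near the front. Push its top face (which leans back while open); pushing on the narrow front edge does not close it.
- cover_push (a point): Point on the top face of the cover, on its centre line, 24 mm back from its front edge (82 mm from the hinge along the cover, 16 mm above the hinge plane); it moves with the cover. The point's z axis is square to the cover's top face, its x axis points to the hinge.
- cover_hinge (a point): Centre of the cover's hinge axis, at (92, 0, 101.5) mm in the mixer's frame; the axis runs along the mixer's y axis.
- start_key (a joint): Travel of the start key (m): 0 = up, 0.004 = fully down, along the panel's normal. A spring returns it; about 4.5 N holds it fully down.
- start_key_top (a point): Centre of the top of the large round white start key, 26 mm in diameter, 8 mm proud of the panel; it is the single key on the mixer's right half (-y of the mixer, the right-hand side seen from its front), 40 mm from the centre line, 58 mm in front of the mixer's origin. The point's z axis is the panel's normal.
- plus_key (a joint): Travel of the plus time key (m): 0 = up, 0.004 = fully down; light spring. Not to be pressed.
- plus_key_top (a point): Centre of the top of the plus key, a small rounded rectangle 14 x 20 mm, 7 mm proud of the panel, 12 mm to the left of the centre line.
- minus_key (a joint): Travel of the minus time key (m): 0 = up, 0.004 = fully down; light spring. Not to be pressed.
- minus_key_top (a point): Centre of the top of the minus key, same size as the plus key and 36 mm to the left of it (+y).
- amber_vial: Brown vial with a white cap, 32 mm diameter, 75 mm high, loose, standing beside the mixer. Origin: centre of its underside. Leave alone.
- white_vial: White vial with a blue cap, 36 mm diameter, 85 mm high, loose, standing beside the mixer. Origin: centre of its underside. Leave alone.
- jar: Clear plastic jar, 70 mm diameter, 84 mm high, loose, standing beside the mixer. Origin: centre of its underside. Leave alone.
- syringe: Dispensing syringe lying on the bench in front of the mixer, 128 mm long (x), 26 mm wide, 14 mm high, loose. Origin: centre of its underside. Leave alone.

How it is judged:
On the way, in this order (a step that is already met when the one before it is completed fails the run):
1. the cover is pushed fully shut (within 0.05 rad) (value of joint cover below 0.05 rad), for 0.2 s.
2. with the cover shut the fingertips press the start key at least 2.5 mm down (value of joint start_key above 0.0025 m and value of joint cover below 0.05 rad and contact force between the fingers and mixer above 0.5 N), for 0.1 s.
At the end, for the whole second after the job is handed in: The cover is shut (within 0.05 rad), the start key has been pressed and is up again (within 1 mm), both time keys are up, and the vials, jar and syringe are within 10 mm of where they stood (value of joint cover below 0.05 rad and value of joint each of start_key, plus_key, minus_key below 0.001 m and distance of each of amber_vial, white_vial, jar, syringe from where it was at the start of the episode below 0.01 m); the robot touches nothing.
It fails at once if the start key is pressed (over 1.5 mm) while the cover is open by more than 0.1 rad (value of joint start_key above 0.0015 m and value of joint cover above 0.1 rad).
It fails at once if a time key is pressed (over 1.5 mm) (value of joint any of plus_key, minus_key above 0.0015 m).
It fails at once if the cover is slammed (over 4 rad/s) (velocity of joint cover below -4 rad/s).
It fails at once if the robot presses on the mixer with more than 40 N (contact force between any of the arm, the fingers and mixer above 40 N).
It fails at once if a vial, the jar or the syringe is lifted or moved by more than 20 mm (distance of any of amber_vial, white_vial, jar, syringe from where it was at the start of the episode above 0.02 m).
It also fails if it takes over 42 s, if anything falls off the work surface, if the arm or the gripper's body presses on something with over 40 N, if the wrist force passes 120 N, or if a joint passes its speed limit or range.

### The arm

A 7-joint arm with a two-finger parallel gripper is mounted at the origin on the work surface; the furniture and walls round the work are solid. World frame = base frame: x ahead of the robot, y to its left, z up, the work surface at z = 0. Lengths are in m, angles in rad, forces in N, time in s.
With the tool pointing down it reaches from about 0.4 to 0.85 m from the base axis. Payload 10.4 kg.
Tool frame: the origin (TCP) lies midway between the tips of the shut fingers; the grasp point (between the pads) lies 19 mm behind it (manip.hold_point_z is the distance from the TCP to the grasp point, in m); z points along the fingers, y is the line along which they close (so a half turn about z gives the same grasp; the last joint's range is limited). The gripper opens to 85 mm and grips with 20 to 120 N. Pads are 22 mm wide; open, the fingers measure 114 mm over their backs; the gripper's body (76 mm by 85 mm) begins 54 mm behind the grasp point. The pads swing forward as they close: fully open they stand 13 mm farther back than shut.
Start: joints at [1.153, 0.332, -0.065, 1.46, 0.022, 1.35, -0.088], TCP at [0.24, -0.577, 0.231] pointing down, gripper open.
Joint ranges: [-2.6, 2.6], [-0.5, 2.12], [-1.47, 1.34], [0.16, 2.42], [-1.27, 4.41], [0.06, 2.06], [-2.6, 2.6]. Speed limits (rad/s): [2.22, 2.22, 2.79, 2.79, 3.14, 3.14, 3.14].

### API

Orientations are given as a unit quaternion [x, y, z, w].
In Python, from workcell import manip, eyes, job gives the robot as it stands.
- The arm moves only by the shell command python3 -m crank 'ROWS' [FORCE]. ROWS is JSON, a list that holds one entry, the list of rows, each a list of 7 numbers: the finger opening in cm, from 0 to 8.54, then the shift along the world's x, y, z in cm, then the turn, a rotation vector about the world's x, y, z in degrees. In form: [[[hand, x, y, z, ax, ay, az], ...]]. A call has 1 to 20 rows; each row shifts and turns the commanded pose from where the row before left it; what a row does not reach is not made up. A row lasts 1/8 s, in which the tool goes at most 62.5 mm and 10.7 degrees, less where a joint would pass 70% of its speed; a pose out of reach is approached as far as the arm can. A call with a gripper value outside its range is refused whole. The fingers move at their own pace and stop on an object; FORCE is the grip in N (left out, the last holds). Time passes only in rows, so rows that do not move let the fingers close. It gives the time, the measured TCP pose, the force, the opening and the grip force at its end, in the units of the state.
- manip.get_obs(): the state, without advancing time (a new reading comes with each control period).
- eyes.camera(name): name is "scene" or "top" or "wrist"; returns (picture, depth): 480x640x3 uint8, red, green, blue; 480x640 float32, m along the optical axis (not along the pixel's ray), 0 where there is no reading.
- eyes.camera_params(name): a dict with "fx", "fy", "cx", "cy" (pixels), "world_from_camera" (4x4, takes a point from camera to world coordinates); the wrist camera has in their place "hand_eye" (4x4, takes a point from camera to tool coordinates, whose origin is the TCP and whose axes are the flange's). Camera axes: x right, y down, z forward; pixel columns grow to the right and rows downward; lengths in m; the calibration is good to about 2 mm. A picture is of the moment at which its call begins: read the wrist's pose just before it. camera_params takes no time and is no camera call.
- job.hand_in(): hands the job in; it is judged then, once.
The state is a dict: "clock": time; "joint_pos": joint angles; "joint_velocities": joint speeds; "tau": joint torques, N m; "position": TCP position; "ee_rot": TCP orientation; "ft_force": force on the tool from outside, world axes, zero at the start; "torque": the same for the moment, N m; "grip_width": opening from 0.0 (shut) to 1.0 (fully open); "grasp_force": force on a finger pad.
Only numpy, scipy, OpenCV 4.12 (cv2) and the standard library are available. Lean on these libraries where they do the work, as an engineer would, in place of code of your own. Each camera call takes 0.05 s, during which the arm holds its last target. There are 200 camera calls.

## Working session

There is one attempt and no reset: what is moved stays moved. The work goes in short steps, Python scripts to look and compute and a shell command to move; the robot and the scene stay as the last step left them, time stands still between calls to the robot, and variables do not carry over. Pictures are saved under pics/ and viewed, at most 10 in all, crops included, and the job is handed in when it is done.

```bash
mkdir -p pics; cat > h.py <<'E'
import numpy as np,cv2
from workcell import manip,eyes,job
def snap(n,f):
    im,d=eyes.camera(n); cv2.imwrite(f'pics/{f}.png',im[:,:,::-1]); np.save(f'pics/{f}.npy',d); return im,d
def pt(n,d,u,v,z=None):
    p=eyes.camera_params(n); z=z or float(np.median(d[v-1:v+2,u-1:u+2]))
    c=np.array([(u-p['cx'])/p['fx']*z,(v-p['cy'])/p['fy']*z,z,1]); return (np.array(p['world_from_camera'])@c)[:3]
E
python3 - <<'E'
from h import *
np.set_printoptions(precision=3,suppress=True)
for n in('scene','top'):
    snap(n,n); p=eyes.camera_params(n); print(p)
o=manip.get_obs();print(o['position'],o['ee_rot'],o['clock'],manip.hold_point_z)
E
```

```text
{'fx': 440.30679437750905, 'fy': 440.30679437750905, 'cx': 324.80316186028796, 'cy': 234.36118971913848, 'world_from_camera': array([[-0.9  , -0.291,  0.325,  0.258],
       [-0.436,  0.583, -0.686,  0.789],
       [ 0.01 , -0.759, -0.651,  0.643],
       [ 0.   ,  0.   ,  0.   ,  1.   ]])}
{'fx': 534.5739759062062, 'fy': 534.5739759062062, 'cx': 317.5736347497846, 'cy': 239.09392849330496, 'world_from_camera': array([[-0.018, -0.985,  0.173,  0.385],
       [-1.   ,  0.014, -0.026,  0.214],
       [ 0.023, -0.173, -0.985,  0.935],
       [ 0.   ,  0.   ,  0.   ,  1.   ]])}
[ 0.24  -0.577  0.231] [ 0.981  0.196 -0.    -0.001] 0.1 0.0187
```

View pics/scene.png

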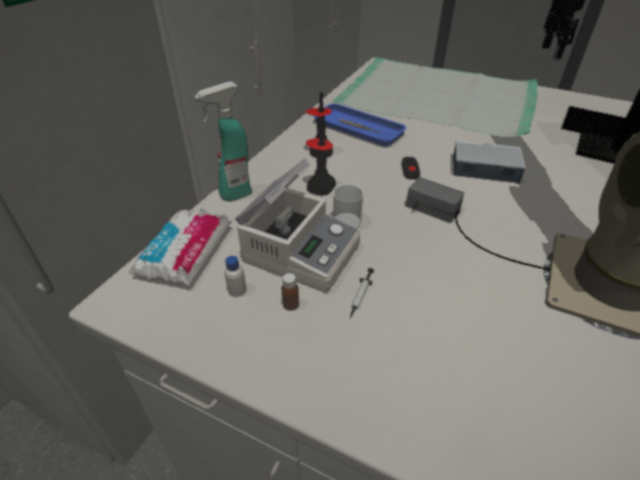

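View pics/top.png

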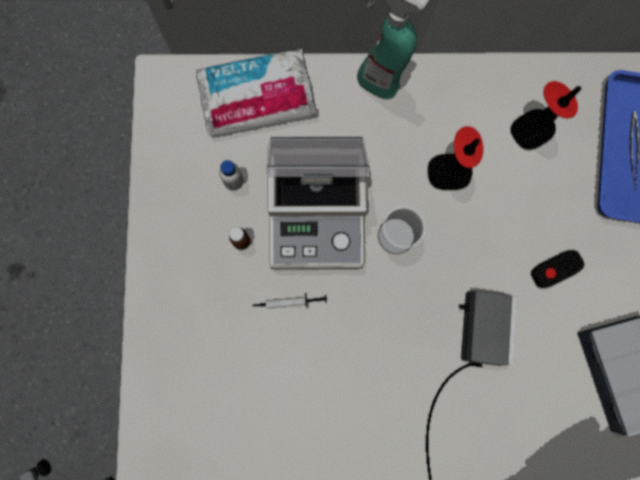

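The mixer sits in the top view at about columns 270-370, rows 137-268, with its start key near (341,241). In the scene view the start key is near (336,229). I'll enlarge both.

```bash
python3 - <<'E'
from h import *
np.set_printoptions(precision=4,suppress=True)
t=cv2.imread('pics/top.png')[125:275,225:425]; s=cv2.imread('pics/scene.png')[150:300,225:375]
a=cv2.resize(t,None,fx=4,fy=4,interpolation=2); cv2.imwrite('pics/tc.png',a)
cv2.imwrite('pics/sc.png',cv2.resize(s,None,fx=4,fy=4,interpolation=2))
dt=np.load('pics/top.npy');ds=np.load('pics/scene.npy')
for n,u,v in[('start',341,241),('plus',309,252),('minus',288,252),('panL',275,262),('panR',360,262),('hfl',273,208),('hfr',364,208),('bench',340,330),('cov',320,145),('cov',290,150),('cov',350,150),('cov',320,160)]: print(n,u,v,pt('top',dt,u,v))
print('scene start',pt('scene',ds,336,229))
E
```

```text
start 341 241 [0.5339 0.1527 0.0656]
plus 309 252 [0.5169 0.2058 0.0619]
minus 288 252 [0.5174 0.2405 0.062 ]
panL 275 262 [0.5024 0.2625 0.0521]
panR 360 262 [0.5002 0.121  0.0524]
hfl 273 208 [0.5831 0.2627 0.1002]
hfr 364 208 [0.5813 0.1167 0.0999]
bench 340 330 [0.3893 0.1539 0.0001]
cov 320 145 [0.6757 0.1866 0.1339]
cov 290 150 [0.6637 0.2334 0.1459]
cov 350 150 [0.6621 0.1409 0.1477]
cov 320 160 [0.6384 0.1883 0.1723]
scene start [0.5334 0.1542 0.0645]
```

View pics/tc.png

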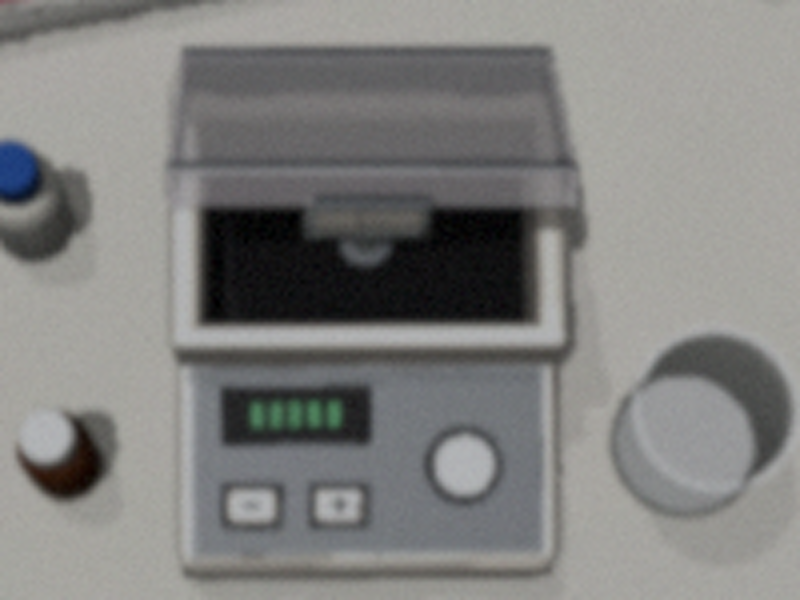

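View pics/sc.png

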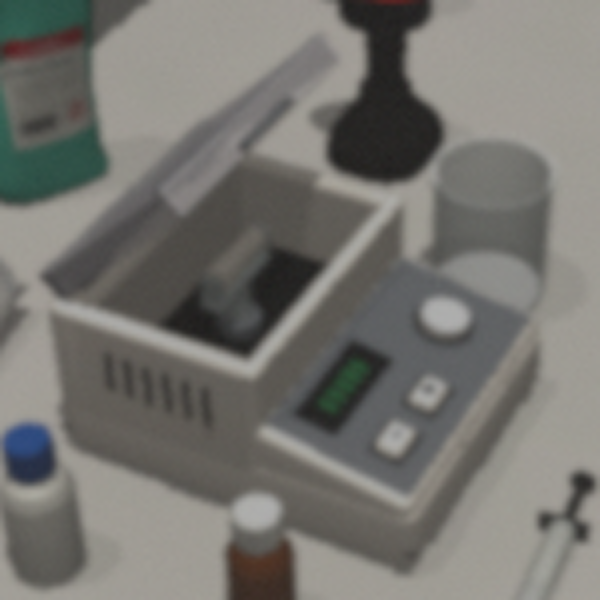

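The top crop shows the start key at top (341,241) and the time keys at (309,252) and (288,252). The cover is open about 45°. The two views of the start key agree at (0.534, 0.153, 0.065), and its expected height is 0.065. That puts the mixer origin at about (0.592, 0.192) with yaw of about -0.8°, the hinge at x=0.684, and the cover at about 0.80 rad. I'll move in from the front, clear of the stand.

```bash
python3 -m crank '[[[0,2.4,3.3,1,0,0,-1.2],[0,2.4,3.3,1,0,0,-1.2],[0,2.4,3.3,1,0,0,-1.2],[0,2.4,3.3,1,0,0,-1.2],[0,2.4,3.3,1,0,0,-1.2],[0,2.4,3.3,1,0,0,-1.2],[0,2.4,3.3,1,0,0,-1.2],[0,2.4,3.3,1,0,0,-1.2],[0,2.4,3.3,1,0,0,-1.2],[0,2.4,3.3,1,0,0,-1.2],[0,0.4,4.4,0,0,0,-1.2],[0,0.4,4.4,0,0,0,-1.2],[0,0.4,4.4,0,0,0,-1.2],[0,0.4,4.4,0,0,0,-1.2],[0,0.4,4.4,0,0,0,-1.2],[0,0.4,4.4,0,0,0,-1.2],[0,0.4,4.4,0,0,0,-1.2],[0,0.4,4.4,0,0,0,-1.2],[0,0.4,4.4,0,0,0,-1.2],[0,0.4,4.4,0,0,0,-1.2]]]'
python3 - <<'E'
from h import *
o=manip.get_obs();print(o['clock'],o['position'],o['ee_rot'],o['joint_pos'],o['ft_force'])
E
```

```text
clock: 2.6
position: [0.5203, 0.1943, 0.3311]
ee_rot: [1.0, -0.013, -0.0, 0.0]
ft_force: [1.0, -1.2, -0.1]
grip_width: -0.002
grasp_force: 0.0
2.6 [0.52031584 0.19425127 0.331091  ] [ 9.99920775e-01 -1.25849187e-02 -1.47749477e-04  2.02478722e-04] [ 0.16010652  0.20817887 -0.70378737  1.4518248   0.13444598  1.53092041
 -2.13435356] [ 0.96203476 -1.1686753  -0.08775764]
```

```bash
python3 -m crank '[[[0,4,0,0,0,0,0],[0,4,0,0,0,0,0],[0,4,0,0,0,0,0],[0,3.5,-0.2,0,0,0,0],[0,0,0,-4.5,0,0,0],[0,0,0,-4.5,0,0,0],[0,0,0,-4,0,0,0],[0,0,0,0,0,0,0]]]'
python3 - <<'E'
from h import *
p=eyes.camera_params('scene'); snap('scene','s2'); a=cv2.imread('pics/s2.png')[60:280,200:440]; cv2.imwrite('pics/s2c.png',cv2.resize(a,None,fx=2.7,fy=2.7,interpolation=2))
E
```

```text
clock: 3.6
position: [0.6738, 0.19, 0.1977]
ee_rot: [1.0, -0.012, -0.003, 0.001]
ft_force: [0.1, 0.1, 0.7]
grip_width: 0.0
grasp_force: 0.0
```

View pics/s2c.png

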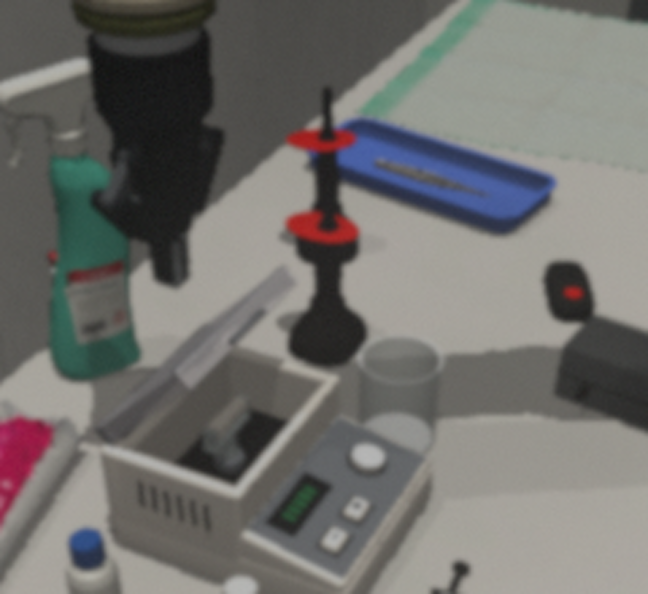

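The tool hangs behind and above the open cover, fingertips shut at crop (170,275), clear of everything. Now I'll push along the cover's arc.

```bash
python3 -m crank '[[[0,-0.65,0,-0.65,0,0,0],[0,-0.65,0,-0.65,0,0,0],[0,-0.65,0,-0.65,0,0,0],[0,-0.65,0,-0.65,0,0,0],[0,-0.65,0,-0.5,0,0,0],[0,-0.65,0,-0.55,0,0,0],[0,-0.5,0,-0.65,0,0,0],[0,-0.5,0,-0.65,0,0,0],[0,-0.4,0,-0.7,0,0,0],[0,-0.4,0,-0.75,0,0,0]]]'
python3 - <<'E'
from h import *
snap('scene','s3'); a=cv2.imread('pics/s3.png')[60:280,200:440]; cv2.imwrite('pics/s3c.png',cv2.resize(a,None,fx=2.7,fy=2.7,interpolation=2))
E
```

```text
clock: 4.9
position: [0.6181, 0.1911, 0.1368]
ee_rot: [1.0, -0.012, -0.0, 0.0]
ft_force: [0.6, 0.5, 0.7]
grip_width: 0.002
grasp_force: 0.4
```

View pics/s3c.png

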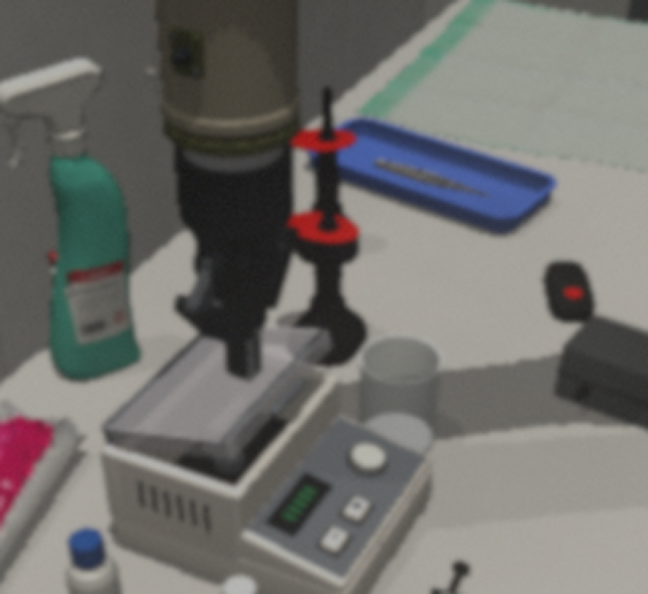

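The cover is following the fingertips and is about 0.2–0.3 rad open. The tips are on its top face at crop (243,370). I'll go on down slowly.

```bash
python3 -m crank '[[[0,-0.2,0,-0.6,0,0,0],[0,-0.2,0,-0.5,0,0,0],[0,-0.1,0,-0.4,0,0,0],[0,0,0,-0.2,0,0,0],[0,0,0,-0.1,0,0,0],[0,0,0,0,0,0,0]]]'
```

```text
clock: 5.7
position: [0.6135, 0.191, 0.1193]
ee_rot: [1.0, -0.012, -0.0, 0.0]
ft_force: [-0.4, 0.2, 0.3]
grip_width: -0.003
grasp_force: 0.0
```

```bash
python3 -m crank '[[[0,0,0,-0.15,0,0,0],[0,0,0,-0.1,0,0,0],[0,0,0,0,0,0,0]]]'; python3 -m crank '[[[0,0,0,-0.1,0,0,0],[0,0,0,0,0,0,0]]]'
```

```text
clock: 6.08
position: [0.6135, 0.1912, 0.1176]
ee_rot: [1.0, -0.012, 0.0, 0.0]
ft_force: [-2.8, -1.4, 7.1]
grip_width: 0.001
grasp_force: 3.5
clock: 6.32
position: [0.6136, 0.1912, 0.1175]
ee_rot: [1.0, -0.012, 0.0, 0.0]
ft_force: [-6.9, -2.3, 13.1]
grip_width: -0.001
grasp_force: 6.9
```

The tips stopped at z=0.1175, the height of the shut cover's top, with force rising. I'll lift, move over the start key and check.

```bash
python3 -m crank '[[[0,0,0,1,0,0,0],[0,0,0,4,0,0,0],[0,-4,-1.9,0,0,0,0],[0,-4,-1.9,0,0,0,0],[0,0,0,-4,0,0,0],[0,0,0,-3.8,0,0,0],[0,0,0,0,0,0,0]]]'
python3 - <<'E'
from h import *
np.set_printoptions(precision=4,suppress=True)
im,d=snap('scene','s4'); a=cv2.imread('pics/s4.png')[130:290,220:400]; cv2.imwrite('pics/s4c.png',cv2.resize(a,None,fx=3.5,fy=3.5,interpolation=2))
E
```

```text
clock: 7.2
position: [0.5318, 0.1524, 0.0859]
ee_rot: [1.0, -0.012, -0.002, 0.001]
ft_force: [-0.2, 0.3, 0.7]
grip_width: -0.002
grasp_force: 0.0
```

View pics/s4c.png

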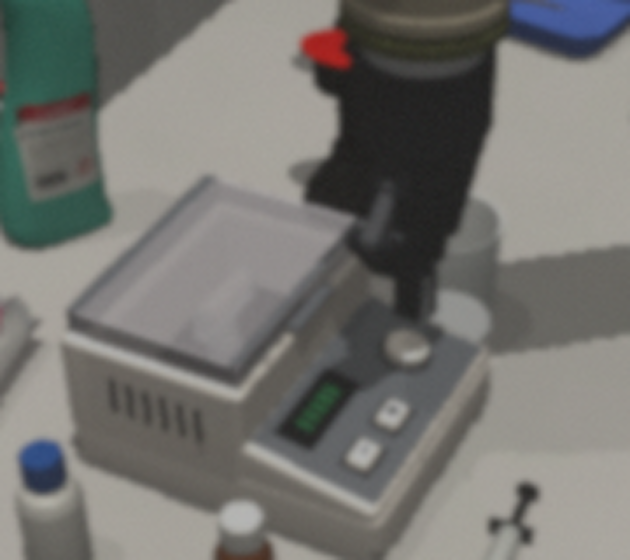

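The cover lies shut and level, and the tips hang over the start key at crop (408,345). Pressing in small steps.

```bash
python3 -m crank '[[[0,0.1,0,-1,0,0,0],[0,0,0,-0.7,0,0,0],[0,0,0,-0.2,0,0,0],[0,0,0,0,0,0,0]]]'; python3 -m crank '[[[0,0,0,-0.15,0,0,0],[0,0,0,0,0,0,0]]]'
```

```text
clock: 7.75
position: [0.5344, 0.1532, 0.0689]
ee_rot: [1.0, -0.012, 0.0, -0.0]
ft_force: [-0.3, 0.1, -0.6]
grip_width: 0.0
grasp_force: 0.0
clock: 8.0
position: [0.5344, 0.1531, 0.0674]
ee_rot: [1.0, -0.012, 0.0, 0.0]
ft_force: [0.6, -0.3, 0.1]
grip_width: 0.002
grasp_force: 0.0
```

```bash
python3 -m crank '[[[0,0,0,-0.2,0,0,0],[0,0,0,0,0,0,0]]]'; python3 -m crank '[[[0,0,0,-0.15,0,0,0],[0,0,0,0,0,0,0]]]'
```

```text
clock: 8.25
position: [0.5346, 0.1531, 0.0654]
ee_rot: [1.0, -0.012, 0.0, -0.0]
ft_force: [-0.3, -0.0, 1.2]
grip_width: 0.002
grasp_force: 0.6
clock: 8.5
position: [0.5347, 0.1531, 0.064]
ee_rot: [1.0, -0.012, 0.0, -0.0]
ft_force: [0.9, -0.4, 2.9]
grip_width: -0.004
grasp_force: 1.3
```

```bash
python3 -m crank '[[[0,0,0,-0.15,0,0,0],[0,0,0,0,0,0,0]]]'; python3 -m crank '[[[0,0,0,-0.1,0,0,0],[0,0,0,0,0,0,0],[0,0,0,0,0,0,0]]]'
```

```text
clock: 8.75
position: [0.5349, 0.1531, 0.0626]
ee_rot: [1.0, -0.012, 0.0, -0.0]
ft_force: [1.5, -0.2, 5.1]
grip_width: -0.003
grasp_force: 2.0
clock: 9.12
position: [0.535, 0.1532, 0.0622]
ee_rot: [1.0, -0.012, 0.001, 0.0]
ft_force: [0.3, -0.8, 11.1]
grip_width: 0.003
grasp_force: 5.1
```

The force jumped to 11 N at the stop, so the key is fully down. I'll lift and check.

```bash
python3 -m crank '[[[0,0,0,0.5,0,0,0],[0,0,0,2,0,0,0],[0,0,0,4,0,0,0],[0,-3,0,5,0,0,0],[0,-5,0,4,0,0,0],[0,-5,0,0,0,0,0],[0,0,0,0,0,0,0],[0,0,0,0,0,0,0]]]'
python3 - <<'E'
from h import *
np.set_printoptions(precision=4,suppress=True)
im,d=snap('scene','s5'); d0=np.load('pics/scene.npy'); print(pt('scene',d0,336,229),pt('scene',d,336,229))
a=cv2.imread('pics/s5.png')[130:330,220:400]; cv2.imwrite('pics/s5c.png',cv2.resize(a,None,fx=3,fy=3,interpolation=2))
E
```

```text
clock: 10.12
position: [0.4058, 0.1529, 0.216]
ee_rot: [1.0, -0.012, 0.001, 0.0]
ft_force: [-0.5, -0.7, -0.2]
grip_width: -0.0
grasp_force: 0.0
[0.5334 0.1542 0.0645] [0.5331 0.1547 0.0649]
```

View pics/s5c.png

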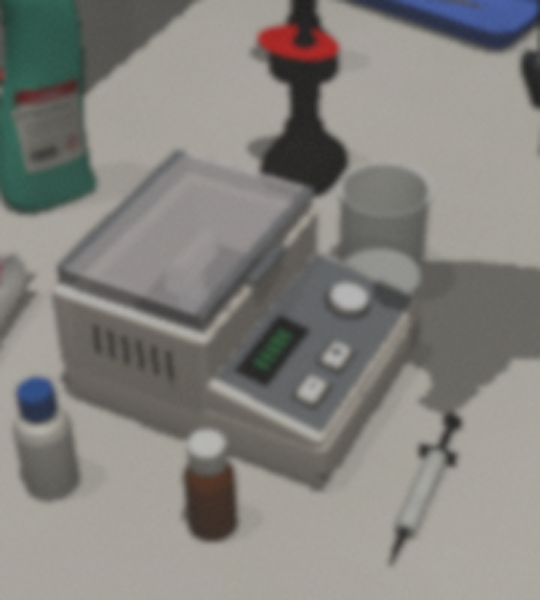

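The cover is shut, the start key at crop (349,297) is back up at its old height, and the vials, jar and syringe haven't moved.

```bash
python3 -c "
from workcell import job
print(job.hand_in())"
```

```text
the job is handed in; nothing more can be done
None
```

The cover is fully shut, the start key was pressed to its stop and sprang back, nothing else was disturbed, and the job is handed in; the hand-in returned no verdict.

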